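# Lock a fresh filter into the desktop air purifier

### The job

Fit the filter canister to the air purifier's base on the desk: set it into the round socket with its two lugs in the two notches, push it down against the spring and, still pressing, twist it a quarter turn clockwise (seen from above) to its stop, so that it stays locked down when you let go. Leave the mug, glasses case, mouse and drinks can where they are.

Things in the scene. Friction and masses are not known exactly. Their poses are not given: they have to be found in the camera images.
- filter: Filter canister, about 0.3 kg, loose, standing upright on the desk. Origin: centre of its underside; z up along its axis; x along its fin and lugs. From the bottom: grey plug 64 mm across, 24 mm tall (lowest 8 mm tapered to 52 mm across), with a lug on either side; then the drum; on top of it the fin. A half turn about z makes no difference to it.
- lug (a point): Middle of one of the canister's two lugs (the +x one; the other is on the far side of the axis), 34 mm from the axis, 13 mm above the underside. A lug is 13 mm wide, 6 mm thick (10 to 16 mm above the underside) and reaches 40 mm from the axis.
- drum_top (a point): Centre of the flat top of the canister's drum (white pleats between grey discs), 84 mm above the canister's underside. The drum is 90 mm across and 60 mm tall.
- fin_top (a point): Centre of the top edge of the upright grey fin on the drum, 116 mm above the canister's underside. The fin is 120 mm long along the canister's x (in line with the lugs), 12 mm thick along y, 32 mm high.
- purifier: The purifier's fan base: white square box 190 x 190 mm, 75 mm high, fixed to the desk. Intake slots on its front (-x side) and a black control strip along the front edge of its top. Origin: centre of its underside, z up. The round bayonet socket is in the middle of its top.
- socket (a point): Centre of the socket's mouth, on its axis, level with the base's top, 75 mm above the desk; axes as the base's. The mouth is a white lip, 6 mm thick, with a 68 mm opening and two notches, at its +x and -x sides (front and back). Under it is a black well 86 mm across with a spring plate.
- notch (a point): Middle of the +x notch in the lip, 38 mm from the socket's axis, level with the base's top; the other is on the far side of the axis. Notches are 18 mm wide and reach 43 mm from the axis. Pressed clear of the lip, the canister turns only clockwise from above, about 92 degrees to a stop, where its fin lies along the base's y axis.
- spring_plate (a joint): Spring plate in the well, m pressed down: 0 free, 0.012 most. Canister set in the notches, not pressed: 0, underside 61 mm above the desk, cannot turn (65 mm if the lugs miss the notches). Fully pressed, drum on the base's top: 0.010, underside at 51 mm, takes about 8 N besides its weight; now it can turn. Let go when locked, it rises 2 mm, held by the lip: 0.008.
- mug: White mug, 80 mm across, 95 mm tall, handle at its +y side; bystander. Origin: centre of the underside.
- glasses_case: Closed black spectacle case, 160 x 62 x 36 mm (x, y, z); bystander. Origin: centre of the underside.
- mouse: Computer mouse, 110 x 60 x 35 mm (x, y, z); bystander. Origin: centre of the underside.
- can: Plain drinks can, 66 mm across, 115 mm tall; bystander. Origin: centre of the underside.

How it is judged:
By the outcome, as a careful person would: the job done as asked, in the order asked, and still so for the second after the job is handed in, with the robot touching nothing.
It also fails if it takes over 45 s, if anything falls off the work surface, if the arm or the gripper's body presses on something with over 40 N, if the wrist force passes 120 N, or if a joint passes its speed limit or range.

### The arm

A 6-joint arm with a two-finger parallel gripper is mounted at the origin on the work surface. World frame = base frame: x ahead of the robot, y to its left, z up, the work surface at z = 0. Lengths are in m, angles in rad, forces in N, time in s.
With the tool pointing down it reaches from about 0.275 to 0.725 m from the base axis. Payload 5.6 kg.
Tool frame: the origin (TCP) lies on the front face of the gripper's body, between the roots of the fingers; the fingertips stand 73 mm ahead of it and the grasp point (between the pads) lies 54 mm ahead of it; z points along the fingers, y is the line along which they close (so a half turn about z gives the same grasp; the last joint's range is limited). The gripper opens to 85 mm and grips with 20 to 120 N. Pads are 22 mm wide; open, the fingers measure 114 mm over their backs; the gripper's body (76 mm by 85 mm) begins 54 mm behind the grasp point. The pads swing forward as they close: fully open they stand 13 mm farther back than shut.
Start: joints at [1.456, 0.255, 0.108, 0, -1.424, -0.285], TCP at [0.214, 0.507, 0.304] pointing down, gripper open.
Joint ranges: [-2.95, 2.95], [-1.21, 1.97], [-1.09, 1.5], [-2.87, 1.71], [-2.94, -0.07], [-3.05, 3.05]. Speed limits (rad/s): [2.57, 2.57, 3.14, 3.14, 3.14, 3.14].

### API

Orientations are given as a 3x3 rotation matrix whose columns are the frame's x, y, z axes.
In Python, from rig import r, optics, order gives the robot as it stands (r), with the cameras (optics) and the job (order).
- The arm moves only by the shell command python3 drive.py [OPENING], which reads ROWS from standard input. ROWS is a JSON object with one list for each field, all of the same length, 1 to 5, a row being the entries at one place: x, y, z (the shift in m), drx, dry, drz (a rotation vector in rad); each row shifts and turns the commanded pose from where the row before left it, along the tool's axes as they then stand; what a row does not reach is not made up. A row lasts 1/12 s, in which the tool goes at most 0.0417 m and 0.125 rad, less where a joint would pass 70% of its speed; a pose out of reach is approached as far as the arm can. OPENING is the finger opening in m, set as the command begins (- or left out keeps the last). The fingers move at their own pace and stop on an object; the grip force is fixed at half the most. Time passes only in rows, so rows that do not move let the fingers close. It prints the time, the measured TCP pose, the force, the opening and the grip force at its end. Input that does not fit is refused with a message, and nothing moves.
- r.sense(): the state, without advancing time (a new reading comes with each control period).
- optics.camera(name): name is "scene" or "top" or "wrist"; returns a dict with "image" (384x512x3 uint8, red, green, blue), "fx", "fy", "cx", "cy" (pixels), "view" (4x4, takes a point from world to camera coordinates). Camera axes: x right, y down, z forward; pixel columns grow to the right and rows downward; lengths in m; the calibration is good to about 2 mm. A picture is of the moment at which its call begins. There is no depth.
- order.hand_in(): hands the job in; it is judged then, once.
The state is a dict: "time": time; "joint_pos": joint angles; "qd": joint speeds; "tau": joint torques, N m; "ee_pos": TCP position; "ee_rot": TCP orientation; "contact_force": force on the tool from outside, world axes, zero at the start; "ft_torque": the same for the moment, N m; "opening": finger opening in m; "grasp_force": force on a finger pad.
Only numpy, scipy, OpenCV 4.12 (cv2) and the standard library are available. Lean on these libraries where they do the work, as an engineer would, in place of code of your own. Each camera call takes 0.05 s, during which the arm holds its last target. There are 200 camera calls.

## Working session

There is one attempt and no reset: what is moved stays moved. The work goes in short steps, Python scripts to look and compute and a shell command to move; the robot and the scene stay as the last step left them, time stands still between calls to the robot, and variables do not carry over. Pictures are saved under pics/ and viewed, at most 10 in all, crops included, and the job is handed in when it is done.

```bash
ls; mkdir -p pics; python3 - <<'E'
from rig import r, optics, order
import cv2,numpy as np
s=r.sense(); print(s['time'],s['ee_pos'],s['ee_rot'],s['opening'])
for n in ('scene','top'):
    c=optics.camera(n); cv2.imwrite(f'pics/{n}0.png',c['image'][:,:,::-1]); print(n,c['fx'],c['cx'],c['cy'],np.round(c['view'],3).tolist())
E
```

```text
drive.py
pics
rig.py
0.0 [0.21387569 0.50631355 0.30298739] [[ 9.21128310e-01 -3.89258517e-01 -6.66683638e-04]
 [-3.89259076e-01 -9.21126519e-01 -1.81867289e-03]
 [ 9.38339319e-05  1.93474374e-03 -9.99998124e-01]] 0.08516998406734906
scene 425.1834867271461 259.9075542906861 196.41239952847266 [[-0.74, 0.672, 0.021, 0.37], [0.437, 0.504, -0.745, -0.148], [-0.511, -0.543, -0.666, 1.591], [0.0, 0.0, 0.0, 1.0]]
top 428.5632188418749 247.3324351095818 194.0467189863417 [[0.001, -1.0, 0.014, -0.016], [-0.999, -0.002, -0.044, 0.501], [0.044, -0.014, -0.999, 1.483], [0.0, 0.0, 0.0, 1.0]]
```

View pics/scene0.png

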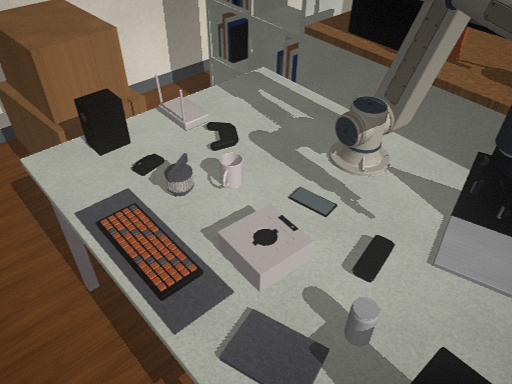

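View pics/top0.png

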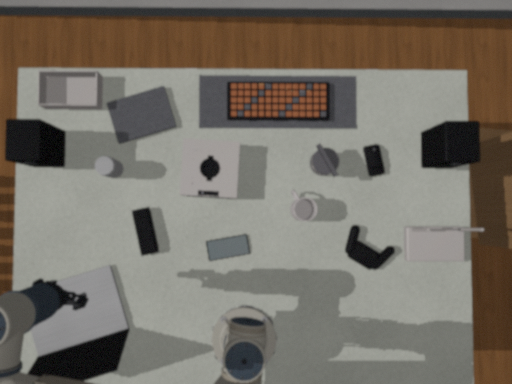

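The scene view shows the filter at about (180,178), the purifier socket at (265,237) and the mug at (231,168). The top view shows the filter at (324,161), its fin running (317,150)–(335,175), the socket at (209,168), the mug at (305,208) and the mouse at (374,160).

```bash
cat > h.py <<'E'
import numpy as np, cv2
from rig import r, optics, order
def ray(c,p):
    V=np.array(c['view']); R=V[:3,:3]; o=-R.T@V[:3,3]
    d=R.T@np.array([(p[0]-c['cx'])/c['fx'],(p[1]-c['cy'])/c['fy'],1]); return o,d/np.linalg.norm(d)
def onz(c,p,z):
    o,d=ray(c,p); return o+d*(z-o[2])/d[2]
def tri(*cp):
    A=np.zeros((3,3)); b=np.zeros(3); L=[]
    for c,p in cp:
        o,d=ray(c,p); M=np.eye(3)-np.outer(d,d); A+=M; b+=M@o; L.append((o,M))
    x=np.linalg.solve(A,b); return x, max(np.linalg.norm(M@(x-o)) for o,M in L)
def proj(c,X):
    V=np.array(c['view']); q=V[:3,:3]@np.array(X)+V[:3,3]; return np.array([c['fx']*q[0]/q[2]+c['cx'],c['fy']*q[1]/q[2]+c['cy']])
def tool(X,s=None):
    "world displacement to TCP target X, in the tool's axes"
    s=s or r.sense(); return np.array(s['ee_rot']).T@(np.array(X)-s['ee_pos'])
E
python3 - <<'E'
from h import *
t=optics.camera('top'); s=optics.camera('scene'); w=optics.camera('wrist'); np.set_printoptions(precision=4,suppress=True)
print('socket',tri((t,(209,168)),(s,(265,237))), 'fin', tri((t,(325,161)),(s,(180,162))))
print('fin ends z.116',onz(t,(317,150),.116),onz(t,(335,175),.116))
print('mug',onz(t,(305,208),.095),'mouse',onz(t,(374,160),.03))
print(w['fx'],w['cx'],w['cy']); V=np.array(w['view']); st=r.sense()
print('cam in tool', np.array(st['ee_rot']).T@(-V[:3,:3].T@V[:3,3]-st['ee_pos'])); print(V[:3,:3]@st['ee_rot'])
for n,c,b in (('top',t,(290,130,100,100)),('scene',s,(140,130,120,80))):
    x,y,a,h=b; cv2.imwrite(f'pics/{n}1.png',cv2.resize(c['image'][y:y+h,x:x+a,::-1],None,fx=5,fy=5,interpolation=cv2.INTER_CUBIC))
E
```

```text
socket (array([0.5857, 0.1144, 0.0698]), np.float64(0.0005878866484710379)) fin (array([ 0.6038, -0.2653,  0.1213]), np.float64(1.4923177100819701e-05))
fin ends z.116 [ 0.6404 -0.2404  0.116 ] [ 0.5587 -0.2987  0.116 ]
mug [ 0.4514 -0.2034  0.095 ] mouse [ 0.619  -0.4537  0.03  ]
274.62362742051437 253.96850814221486 190.0549175466836
cam in tool [ 0.0661  0.001  -0.0689]
[[ 0.0012  1.     -0.0003]
 [-0.9632  0.0011 -0.269 ]
 [-0.269   0.0006  0.9632]]
```

```bash
R='x'; echo '{"x": [0.03, 0.03, 0.03, 0.03, 0.03], "y": [0.0256, 0.0256, 0.0256, 0.0256, 0.0256], "z": [0, 0, 0, 0, 0], "drx": [0, 0, 0, 0, 0], "dry": [0, 0, 0, 0, 0], "drz": [0, 0, 0, 0, 0]}' | python3 drive.py 0.085
echo '{"x": [0.03, 0.03, 0.03, 0.03, 0.03], "y": [0.0256, 0.0256, 0.0256, 0.0256, 0.0256], "z": [0, 0, 0, 0, 0], "drx": [0, 0, 0, 0, 0], "dry": [0, 0, 0, 0, 0], "drz": [0, 0, 0, 0, 0]}' | python3 drive.py
python3 -c "
from h import *
s=r.sense();print(s['ee_pos'],s['joint_pos'],s['contact_force'])"
```

```text
time: 0.67
ee_pos: [0.3027, 0.3286, 0.3039]
ee_rot: [[0.921, -0.389, 0.0], [-0.389, -0.921, 0.0], [0.0, -0.0, -1.0]]
contact_force: [0.8, 0.7, -0.8]
opening: 0.0852
grasp_force: 0.0
time: 1.08
ee_pos: [0.391, 0.1522, 0.3041]
ee_rot: [[0.921, -0.389, 0.001], [-0.389, -0.921, 0.001], [0.0, -0.001, -1.0]]
contact_force: [1.5, 0.3, -0.6]
opening: 0.0849
grasp_force: 0.0
[0.39098994 0.15217579 0.30413849] [ 7.47991710e-01 -7.24570052e-03 -1.96091041e-01 -5.13645379e-05
 -1.38118209e+00  4.23552636e-01] [ 1.53597592  0.28406469 -0.6199874 ]
```

```bash
echo '{"x": [0.0297, 0.0297, 0.0297, 0.0297, 0.0297], "y": [0.0255, 0.0255, 0.0255, 0.0255, 0.0255], "z": [0, 0, 0, 0, 0], "drx": [0, 0, 0, 0, 0], "dry": [0, 0, 0, 0, 0], "drz": [0, 0, 0, 0, 0]}' | python3 drive.py|tail -0
echo '{"x": [0.0297, 0.0297, 0.0297, 0.0297, 0.0297], "y": [0.0255, 0.0255, 0.0255, 0.0255, 0.0255], "z": [0, 0, 0, 0, 0], "drx": [0, 0, 0, 0, 0], "dry": [0, 0, 0, 0, 0], "drz": [0, 0, 0, 0, 0]}' | python3 drive.py|tail -0
echo '{"x": [0.0297, 0.0297, 0, 0, 0], "y": [0.0255, 0.0255, 0, 0, 0], "z": [0, 0, 0, 0, 0], "drx": [0, 0, 0, 0, 0], "dry": [0, 0, 0, 0, 0], "drz": [0, 0, -0.12, -0.12, -0.12]}' | python3 drive.py|tail -0
echo '{"x": [0, 0, 0, 0, 0], "y": [0, 0, 0, 0, 0], "z": [0, 0, 0, 0, 0], "drx": [0, 0, 0, 0, 0], "dry": [0, 0, 0, 0, 0], "drz": [-0.12, -0.12, -0.12, -0.12, -0.06]}' | python3 drive.py|tail -0
echo '{"x": [0, 0], "y": [0, 0], "z": [0, 0], "drx": [0, 0], "dry": [0, 0], "drz": [0, 0]}' | python3 drive.py
python3 -c "
from h import *
c=optics.camera('wrist');cv2.imwrite('pics/w1.png',c['image'][:,:,::-1]);import pickle;pickle.dump(c,open('w1.pkl','wb'))
print(r.sense()['joint_pos'])"
```

```text
time: 2.92
ee_pos: [0.5999, -0.2665, 0.3037]
ee_rot: [[0.878, 0.478, -0.0], [0.478, -0.878, 0.0], [-0.0, -0.0, -1.0]]
contact_force: [-0.2, 0.1, 0.0]
opening: 0.085
grasp_force: 0.0
[-1.80651521e-01  4.74215253e-01  4.28673198e-01 -4.04345265e-05
 -1.52560616e+00  2.24944822e+00]Exception ignored on flushing sys.stdout:
BrokenPipeError: [Errno 32] Broken pipe
Exception ignored on flushing sys.stdout:
BrokenPipeError: [Errno 32] Broken pipe
Exception ignored on flushing sys.stdout:
BrokenPipeError: [Errno 32] Broken pipe
Exception ignored on flushing sys.stdout:
BrokenPipeError: [Errno 32] Broken pipe
```

View pics/w1.png

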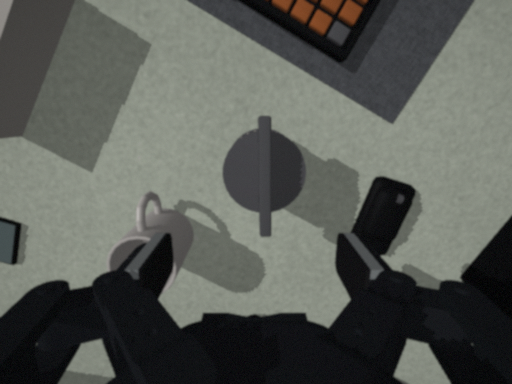

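The wrist view shows the fin nearly vertical from (264,117) to (265,236), the drum centred at about (264,170), the mug at (150,235) and the mouse at (385,210). I'll take a second wrist view, shifted sideways, to measure the heights.

```bash
echo '{"x": [0, 0, 0, 0], "y": [0.04, 0.02, 0, 0], "z": [0, 0, 0, 0], "drx": [0, 0, 0, 0], "dry": [0, 0, 0, 0], "drz": [0, 0, 0, 0]}' | python3 drive.py | head -2
python3 - <<'E'
from h import *
import pickle
c=optics.camera('wrist');pickle.dump(c,open('w2.pkl','wb'))
np.set_printoptions(linewidth=250)
a=pickle.load(open('w1.pkl','rb'))['image'].mean(2).astype(int)
print(a[170,210:320]); print(a[125,250:280]); print(a[110:125,264],a[228:245,264])
print(proj(c,(.6,-.268,.116))); b=c['image'].mean(2).astype(int); print(b[170,140:260]); print(c['image'][170,195:205])
E
```

```text
time: 3.3
ee_pos: [0.6289, -0.32, 0.3025]
[140 142 144 144 146 145 145 145 146 146 145 138 117  86  70  68  68  66  69  69  69  70  68  67  67  68  68  69  66  67  69  68  69  68  68  67  68  67  69  68  68  69  68  68  68  69  68  67  67  68  69  72  68  69  68  68  67  68  67  63  54  47
  47  48  46  48  48  47  47  46  47  48  46  47  46  45  47  46  45  47  48  49  48  47  47  47  48  48  48  50  56  61  66  67  70  78  88  98  97  97  97  96  96  97  97  95  94  94  96  96]
[141 145 144 145 144 143 138 123 100  77  73  72  70  70  72  70  70  69  64  63  69 102 128 135 137 136 135 137 140 141]
[139 140 142 142 136 118  86  72  71  71  70  71  70  71  70] [ 68  69  67  67  68  66  65  71  98 124 140 145 146 145 142 140 140]
[193.23047626 184.96385973]
[142 141 141 139 139 139 137 139 138 139 137 136 137 137 138 139 140 139 141 141 141 143 142 140 134 119  93  72  66  67  68  68  67  67  67  67  68  69  66  67  68  66  69  66  68  68  67  69  67  68  68  69  66  67  69  70  71  71  69  68  68  69
  68  67  67  63  57  45  36  34  33  35  39  44  46  46  48  47  47  48  47  47  47  47  47  48  47  47  46  46  48  46  46  46  46  48  47  45  49  49  46  49  48  52  58  63  67  68  67  72  84  94  96  97  96  97  96  95  94  93]
[[70 70 72]
 [70 70 73]
 [70 70 73]
 [68 69 72]
 [67 67 70]
 [67 67 70]
 [68 69 71]
 [68 67 71]
 [67 66 69]
 [65 67 69]]
```

```bash
cat > fin.py <<'E'
from h import *
def cross(v,th):  # first sub-pixel crossing bright->dark
    for i in range(len(v)-1):
        if v[i]>=th>v[i+1]: return i+(v[i]-th)/(v[i]-v[i+1])
def corners(c,u,v0,v1,th=105):
    "u: fin column guess; v0,v1: end row guesses. left edge corners at both ends, + end midpoints"
    g=cv2.GaussianBlur(c['image'].astype(np.float32).mean(2),(0,0),.6)
    top=np.median([v0-10+cross(g[v0-10:v0+10,u+k],th) for k in (-2,-1,0,1,2)])
    bot=np.median([v1+10-cross(g[v1+10:v1-10:-1,u+k],th) for k in (-2,-1,0,1,2)])
    L=lambda rows:np.median([u-16+cross(g[q,u-16:u+3],th) for q in rows])
    Rr=lambda rows:np.median([u+16-cross(g[q,u+16:u-3:-1],th) for q in rows])
    a=range(int(top)+3,int(top)+9); b=range(int(bot)-8,int(bot)-2)
    return dict(top=top,bot=bot,lt=L(a),lb=L(b),rt=Rr(a),rb=Rr(b))
E
python3 - <<'E'
from fin import *
import pickle
np.set_printoptions(precision=4,suppress=True)
a,b=[pickle.load(open(f,'rb')) for f in('w1.pkl','w2.pkl')]
A=corners(a,265,117,236); print(A)
B=corners(b,196,117,236); print(B)
x=a;k=None
P,e=tri((a,(A['lt'],A['top'])),(b,(B['lt'],B['top']))); Q,e2=tri((a,(A['lb'],A['bot'])),(b,(B['lb'],B['bot'])))
print(P,e,Q,e2,np.linalg.norm(P-Q))
for z in (.116,):
    m=[onz(a,(A[k],A[j]),z) for k,j in (('lt','top'),('rt','top'),('lb','bot'),('rb','bot'))]
    print(np.array(m),np.mean(m,0)); f=(m[0]+m[1]-m[2]-m[3])/2; print('len',np.linalg.norm(f),'yaw',np.arctan2(f[1],f[0]),'thick',np.linalg.norm(m[2]-m[3]))
print(r.sense()['ee_pos'],np.arctan2(r.sense()['ee_rot'][1,0],r.sense()['ee_rot'][0,0]))
E
```

```text
{'top': np.float32(115.45741), 'bot': np.float32(236.29726), 'lt': np.float32(257.51224), 'lb': np.float32(259.44144), 'rt': np.float32(270.9354), 'rb': np.float32(270.86798)}Traceback (most recent call last):
  File "<stdin>", line 6, in <module>
  File "fin.py", line 9, in corners
    bot=np.median([v1+10-cross(g[v1+10:v1-10:-1,u+k],th) for k in (-2,-1,0,1,2)])
                   ~~~~~^~~~~~~~~~~~~~~~~~~~~~~~~~~~~~~~
TypeError: unsupported operand type(s) for -: 'int' and 'NoneType'
```

```bash
python3 -c "
import pickle,cv2
c=pickle.load(open('w2.pkl','rb'));cv2.imwrite('pics/w2.png',cv2.resize(c['image'][90:290,120:320,::-1],None,fx=3,fy=3))"
```

```text
(no output)
```

View pics/w2.png

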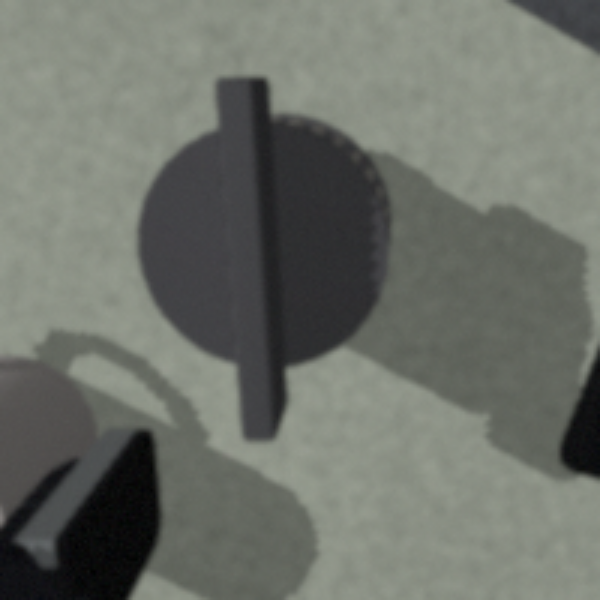

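The second view shows the fin's top corners at about (193,116) and (209,116), and its bottom corners at about (201,236) and (211,236).

```bash
sed -i 's/def corners(c,u,v0,v1,th=105)/def corners(c,u,v0,v1,ub,th=105)/; s/bot=np.median(\[v1+10-cross(g\[v1+10:v1-10:-1,u+k\]/bot=np.median([v1+10-cross(g[v1+10:v1-10:-1,ub+k]/; s/L=lambda rows:np.median(\[u/L=lambda rows,u:np.median([u/; s/Rr=lambda rows:np/Rr=lambda rows,u:np/; s/lt=L(a),lb=L(b),rt=Rr(a),rb=Rr(b)/lt=L(a,u),lb=L(b,ub),rt=Rr(a,u),rb=Rr(b,ub)/' fin.py
cat > m.py <<'E'
from fin import *
import pickle
np.set_printoptions(precision=4,suppress=True)
a,b=[pickle.load(open(f,'rb')) for f in('w1.pkl','w2.pkl')]
A=corners(a,264,117,236,265); print(A)
B=corners(b,198,117,236,205); print(B)
P,e=tri((a,(A['lt'],A['top'])),(b,(B['lt'],B['top']))); Q,e2=tri((a,(A['lb'],A['bot'])),(b,(B['lb'],B['bot'])))
print(P,e,Q,e2,np.linalg.norm(P-Q))
m=[onz(a,(A[k],A[j]),.116) for k,j in (('lt','top'),('rt','top'),('lb','bot'),('rb','bot'))]
f=(m[0]+m[1]-m[2]-m[3])/2; print(np.mean(m,0),'len',np.linalg.norm(f),'yaw',np.arctan2(f[1],f[0]),'thick',np.linalg.norm(m[2]-m[3]))
f=P-Q; print('tri yaw',np.arctan2(f[1],f[0]))
s=r.sense();print(s['ee_pos'],np.arctan2(s['ee_rot'][1,0],s['ee_rot'][0,0]))
E
python3 m.py
```

```text
{'top': np.float32(115.40716), 'bot': np.float32(236.29726), 'lt': np.float32(257.51224), 'lb': np.float32(259.44144), 'rt': np.float32(270.9354), 'rb': np.float32(270.86798)}
{'top': np.float32(115.179634), 'bot': np.float32(236.5731), 'lt': np.float32(191.50958), 'lb': np.float32(200.06094), 'rt': np.float32(209.848), 'rb': np.float32(213.38692)}
[ 0.6573 -0.2379  0.1099] 6.763828335361731e-05 [ 0.5535 -0.2971  0.1144] 8.927555404701428e-05 0.11961244332275092
[ 0.6087 -0.2724  0.116 ] len 0.11879886642157873 yaw 0.5173063847077735 thick 0.011633544849488175
tri yaw 0.5188758209630726
[ 0.6287 -0.3194  0.3034] 0.4984170579030963
```

Fin centre is (0.609, -0.272), measured length 119–120 mm, thickness 11.6 mm, height 0.110–0.114 m and yaw 0.518. These agree with the given sizes.

```bash
echo '{"x": [0.0025, 0.0024, 0, 0, 0], "y": [-0.0254, -0.0254, 0, 0, 0], "z": [0, 0, 0.03, 0.03, 0.02], "drx": [0, 0, 0, 0, 0], "dry": [0, 0, 0, 0, 0], "drz": [0, 0, -0.02, 0, 0]}' | python3 drive.py | sed -n 2,3p
echo '{"x": [0, 0], "y": [0, 0], "z": [0, 0], "drx": [0, 0], "dry": [0, 0], "drz": [0, 0]}' | python3 drive.py
```

```text
ee_pos: [0.6077, -0.2704, 0.2226]
ee_rot: [[0.867, 0.498, -0.0], [0.498, -0.867, 0.001], [0.0, -0.001, -1.0]]
time: 3.93
ee_pos: [0.6082, -0.2717, 0.2241]
ee_rot: [[0.868, 0.497, -0.001], [0.497, -0.868, -0.0], [-0.001, -0.0, -1.0]]
contact_force: [-0.2, -0.5, 0.9]
opening: 0.0852
grasp_force: 0.0
```

```bash
echo '{"x": [0, 0, 0, 0, 0], "y": [0, 0, 0, 0, 0], "z": [0.03, 0.0231, 0.01, 0, 0], "drx": [0, 0, 0, 0, 0], "dry": [0, 0, 0, 0, 0], "drz": [0, 0, 0, 0, 0]}' | python3 drive.py | sed -n 2,4p
echo '{"x": [0, 0, 0, 0, 0], "y": [0, 0, 0, 0, 0], "z": [0, 0, 0, 0, 0], "drx": [0, 0, 0, 0, 0], "dry": [0, 0, 0, 0, 0], "drz": [0, 0, 0, 0, 0]}' | python3 drive.py 0.0 | tail -2
echo '{"x": [0, 0, 0, 0, 0], "y": [0, 0, 0, 0, 0], "z": [0, 0, 0, 0, 0], "drx": [0, 0, 0, 0, 0], "dry": [0, 0, 0, 0, 0], "drz": [0, 0, 0, 0, 0]}' | python3 drive.py
python3 -c "
from h import *
c=optics.camera('wrist');cv2.imwrite('pics/w3.png',c['image'][:,:,::-1])"
```

```text
ee_pos: [0.6094, -0.2727, 0.1627]
ee_rot: [[0.868, 0.497, 0.002], [0.497, -0.868, -0.001], [0.001, 0.002, -1.0]]
contact_force: [0.4, 0.8, 1.4]
opening: 0.0251
grasp_force: 0.0
time: 5.18
ee_pos: [0.6087, -0.2723, 0.1611]
ee_rot: [[0.868, 0.497, 0.0], [0.497, -0.868, -0.0], [0.0, 0.0, -1.0]]
contact_force: [0.9, 0.9, 2.2]
opening: 0.011
grasp_force: 60.8
```

View pics/w3.png

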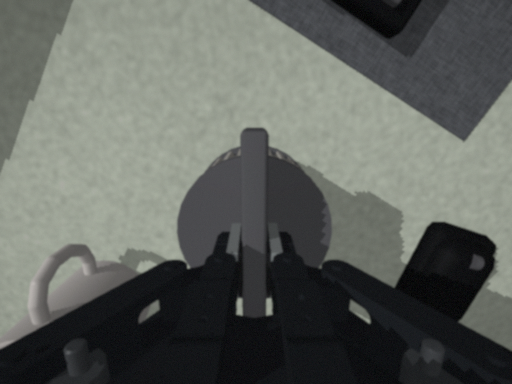

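The fin is gripped between the pads, at columns 241–269 with its far end at row 128. The mug and mouse are clear. Lifting, squaring up, and moving to a view of the socket.

```bash
echo '{"x": [0, 0, 0, 0, 0], "y": [0, 0, 0, 0, 0], "z": [-0.02, -0.037, -0.04, -0.04, -0.04], "drx": [0, 0, 0, 0, 0], "dry": [0, 0, 0, 0, 0], "drz": [0, 0, 0, 0, 0]}' | python3 drive.py | tail -2
echo '{"x": [0, 0, 0, 0, 0], "y": [0, 0, 0, 0, 0], "z": [-0.012, 0, 0, 0, 0], "drx": [0, 0, 0, 0, 0], "dry": [0, 0, 0, 0, 0], "drz": [0.12, 0.12, 0.12, 0.12, 0.039]}' | python3 drive.py | sed -n 2,3p
echo '{"x": [-0.0125, -0.0125, -0.0125, -0.0125, -0.0125], "y": [-0.035, -0.035, -0.035, -0.035, -0.035], "z": [0, 0, 0, 0, 0], "drx": [0, 0, 0, 0, 0], "dry": [0, 0, 0, 0, 0], "drz": [0, 0, 0, 0, 0]}' | python3 drive.py | sed -n 2,2p
echo '{"x": [-0.0125, -0.0125, -0.0125, -0.0125, -0.0125], "y": [-0.035, -0.035, -0.035, -0.035, -0.035], "z": [0, 0, 0, 0, 0], "drx": [0, 0, 0, 0, 0], "dry": [0, 0, 0, 0, 0], "drz": [0, 0, 0, 0, 0]}' | python3 drive.py | sed -n 2,2p
echo '{"x": [-0.0125, 0, 0, 0], "y": [-0.035, 0, 0, 0], "z": [0, 0, 0, 0], "drx": [0, 0, 0, 0], "dry": [0, 0, 0, 0], "drz": [0, 0, 0, 0]}' | python3 drive.py
python3 -c "
from h import *
import pickle
c=optics.camera('wrist');cv2.imwrite('pics/w4.png',c['image'][:,:,::-1]);c['s']=r.sense();pickle.dump(c,open('w4.pkl','wb'))"
```

```text
opening: 0.0113
grasp_force: 60.2
ee_pos: [0.6085, -0.2719, 0.3483]
ee_rot: [[1.0, -0.005, -0.002], [-0.005, -1.0, 0.001], [-0.002, -0.001, -1.0]]
ee_pos: [0.5447, -0.0958, 0.3485]
ee_pos: [0.4818, 0.0791, 0.3489]
time: 7.23
ee_pos: [0.4704, 0.1126, 0.3492]
ee_rot: [[1.0, 0.002, -0.001], [0.002, -1.0, -0.001], [-0.001, 0.001, -1.0]]
contact_force: [0.3, -1.2, -2.8]
opening: 0.0109
grasp_force: 60.7
```

View pics/w4.png

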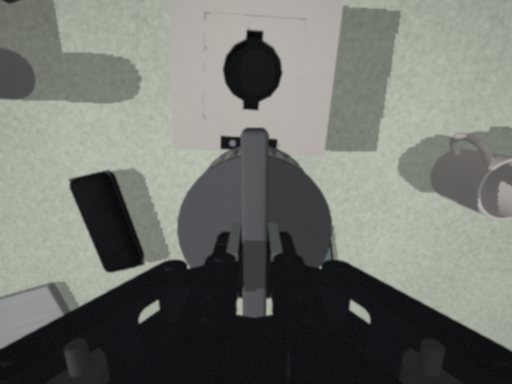

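The wrist view shows the socket's black opening centred at (252,70), with notches at (255,36) and (250,103). The base is turned slightly clockwise. I'll take a second view shifted sideways and fit the circle and notches.

```bash
echo '{"x": [0, 0, 0, 0], "y": [0.03, 0.03, 0, 0], "z": [0, 0, 0, 0], "drx": [0, 0, 0, 0], "dry": [0, 0, 0, 0], "drz": [0, 0, 0, 0]}' | python3 drive.py | sed -n 2,2p
cat > sock.py <<'E'
from h import *
import pickle
from scipy.optimize import least_squares
np.set_printoptions(precision=4,suppress=True)
def contour(c,guess,th=85):
    g=c['image'].mean(2).astype(np.uint8); g=cv2.resize(g,None,fx=4,fy=4,interpolation=cv2.INTER_CUBIC)
    n,l,st,ce=cv2.connectedComponentsWithStats((g<th).astype(np.uint8))
    k=l[int(guess[1]*4),int(guess[0]*4)]; m=(l==k).astype(np.uint8)
    cs,_=cv2.findContours(m,cv2.RETR_EXTERNAL,cv2.CHAIN_APPROX_NONE); q=max(cs,key=cv2.contourArea)[:,0,:]
    return (q+.5)/4-.5
def fit(c,guess,z=.075):
    P=np.array([onz(c,p,z)[:2] for p in contour(c,guess)])
    C=P.mean(0); R=.034; ax=0
    for _ in range(5):
        d=P-C; a=np.arctan2(d[:,1],d[:,0])-ax; side=np.abs(np.sin(a))>.45
        s=least_squares(lambda v:np.hypot(P[side,0]-v[0],P[side,1]-v[1])-v[2],[*C,R]).x; C,R=s[:2],s[2]
        d=P-C; far=np.hypot(*d.T)>.0385
        n1=P[far&(d[:,0]>0)]; n2=P[far&(d[:,0]<0)]; mid=lambda n:np.array([n[:,0].max() if n[0,0]>C[0] else n[:,0].min(),(n[:,1].max()+n[:,1].min())/2])
        v=mid(n1)-mid(n2); ax=np.arctan2(v[1],v[0])
    return C,R,ax,mid(n1),mid(n2),np.ptp(n1[:,1]),np.ptp(n2[:,1])
E
python3 - <<'E'
from sock import *
a=pickle.load(open('w4.pkl','rb')); b=optics.camera('wrist'); b['s']=r.sense(); pickle.dump(b,open('w5.pkl','wb'))
g=proj(b,[*onz(a,(252,70),.075)[:2],.075]); print(g)
F=[fit(a,(252,70)),fit(b,g)]
for f in F: print(*f)
X=[[*f[0],.075] for f in F]; print(tri((a,proj(a,X[0])),(b,proj(b,X[1]))))
for c in (a,b): print(c['s']['ee_pos'],np.arctan2(c['s']['ee_rot'][1,0],c['s']['ee_rot'][0,0]))
E
```

```text
ee_pos: [0.4709, 0.0503, 0.3496]
[197.7737  70.8823]
[0.5831 0.1147] 0.032988025266394425 -0.05328841884027519 [0.6253 0.1123] [0.5408 0.1168] 0.01679671523244128 0.01674563075373961
[0.5832 0.1142] 0.033115931452959296 -0.05438219450075886 [0.6254 0.1119] [0.5411 0.1165] 0.016667239155086416 0.016325028914180167
(array([0.5836, 0.1148, 0.0717]), np.float64(5.006983435305985e-05))
[0.4707 0.1121 0.3493] 0.0007270029065359713
[0.4709 0.0512 0.3495] -0.002091831410545247
```

```bash
python3 - <<'E'
from sock import *
from fin import cross
for f in ('w4.pkl','w5.pkl'):
    c=pickle.load(open(f,'rb')); g=c['image'].astype(float).mean(2)
    s=c['s']; R=np.array(s['ee_rot']); out=[]
    print(g[120:136,255].astype(int), g[165,232:278].astype(int), g[131:140:4,236:274].astype(int))
    for p in ((243,129),(268,129),(255,129)):
        for h in (.0451,):
            o,d=ray(c,p); o=R.T@(o-s['ee_pos']); d=R.T@d; out.append((o+d*(h-o[2])/d[2])[:2])
    print(np.array(out))
E
```

```text
[174 172 173 175 175 174 166 134  80  54  56  63  73  80  81  86] [87 86 86 85 85 85 85 85 85 90 93 93 90 90 88 86 88 89 86 86 87 87 87 87
 86 86 86 87 84 86 86 83 79 72 64 57 55 57 58 61 62 61 60 63 60 60] [[173 174 174 174 171 159 128  92  70  65  62  65  65  65  65  64  64  63
   65  63  63  64  64  63  62  64  62  62  62  69  99 141 166 173 175 175
  173 172]
 [167 166 167 162 138 110  93  91  89  87  88  87  87  86  87  86  86  85
   85  86  85  84  85  86  85  84  83  84  81  76  66  70 105 148 169 174
  173 174]
 [ 25  19  22  37  66  87  94  92  88  89  90  89  89  89  87  88  88  88
   87  86  88  86  88  87  86  86  85  86  82  74  66  60  63  71  76  78
   84  91]]
[[ 0.0594 -0.0049]
 [ 0.0595  0.0053]
 [ 0.0595 -0.    ]]
[166 166 166 166 166 165 160 128  76  48  50  61  70  75  80  82] [81 81 81 82 81 81 82 81 83 87 89 87 84 85 84 84 83 82 83 82 83 81 82 82
 82 81 81 81 80 81 81 79 76 66 58 54 54 56 59 58 57 58 56 56 58 57] [[166 165 166 165 163 149 121  88  66  62  60  62  62  61  61  60  61  60
   61  61  61  61  60  59  60  59  59  57  58  65  94 133 158 165 165 164
  165 164]
 [165 165 165 160 136 103  91  85  83  83  84  82  83  83  83  81  82  81
   82  82  81  79  80  81  79  81  79  79  77  70  61  67 100 140 161 165
  164 166]
 [164 167 165 158 132  98  89  87  86  85  84  84  84  84  84  82  81  83
   84  83  84  81  81  82  81  81  81  82  76  71  62  65  96 137 159 165
  164 164]]
[[ 0.0597 -0.0033]
 [ 0.0597  0.0069]
 [ 0.0597  0.0016]]
```

Socket: centre (0.5835, 0.1146), axis yaw -0.054, height 0.072 measured and 0.075 given. The held fin is centred in the tool to within about 1 mm. Moving above the socket.

```bash
echo '{"x": [0.03, 0.03, 0.03, 0.0236, 0], "y": [-0.0165, -0.0165, -0.0165, -0.013, 0], "z": [0, 0, 0, 0, 0], "drx": [0, 0, 0, 0, 0], "dry": [0, 0, 0, 0, 0], "drz": [0, 0, 0, 0, 0.0535]}' | python3 drive.py | sed -n 2,2p
echo '{"x": [0, 0, 0, 0, 0], "y": [0, 0, 0, 0, 0], "z": [0.03, 0.03, 0.02, 0.01, 0], "drx": [0, 0, 0, 0, 0], "dry": [0, 0, 0, 0, 0], "drz": [0, 0, 0, 0, 0]}' | python3 drive.py|sed -n 2p
echo '{"x": [0, 0], "y": [0, 0], "z": [0, 0], "drx": [0, 0], "dry": [0, 0], "drz": [0, 0]}' | python3 drive.py
python3 -c "
from h import *
P=[];Y=[]
for i in range(4):
    c=optics.camera('scene' if i<1 else 'wrist');s=r.sense();P.append(s['ee_pos']);Y.append(np.arctan2(s['ee_rot'][1,0],s['ee_rot'][0,0]))
    if i==0: cv2.imwrite('pics/s2.png',cv2.resize(c['image'][130:300,190:340,::-1],None,fx=4,fy=3.5,interpolation=cv2.INTER_CUBIC))
print(np.array(P),Y)
"
```

```text
ee_pos: [0.5876, 0.1177, 0.3461]
ee_pos: [0.5834, 0.115, 0.2568]
time: 8.67
ee_pos: [0.5852, 0.1154, 0.2617]
ee_rot: [[0.999, -0.052, 0.003], [-0.052, -0.999, 0.001], [0.003, -0.001, -1.0]]
contact_force: [-0.0, -0.4, -2.2]
opening: 0.0112
grasp_force: 60.7
[[0.58515539 0.11540405 0.26184674]
 [0.5850283  0.11540888 0.26167939]
 [0.58485974 0.11535683 0.26140826]
 [0.58468837 0.1153567  0.26106332]] [np.float64(-0.052214996301934206), np.float64(-0.052207497252190815), np.float64(-0.052329487689356136), np.float64(-0.05230029103380176)]
```

View pics/s2.png

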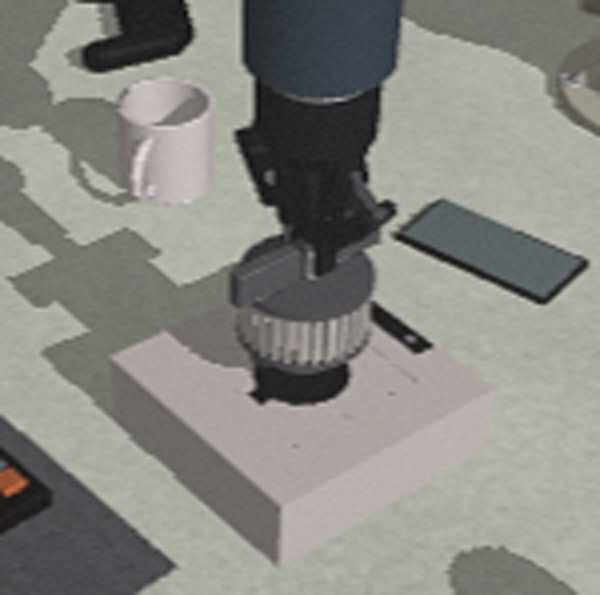

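The scene view shows the canister upright above the socket, with the +x notch at (262,390) in line under the fin's near end. Lowering.

```bash
echo '{"x": [0, 0, 0, 0, 0], "y": [0.0008, 0, 0, 0, 0], "z": [0.012, 0.012, 0.004, 0, 0], "drx": [0, 0, 0, 0, 0], "dry": [0, 0, 0, 0, 0], "drz": [0, 0, 0, 0, 0]}' | python3 drive.py|sed -n '2p;4p'
echo '{"x": [0, 0, 0, 0], "y": [0, 0, 0, 0], "z": [0.004, 0.003, 0, 0], "drx": [0, 0, 0, 0], "dry": [0, 0, 0, 0], "drz": [0, 0, 0, 0]}' | python3 drive.py|sed -n '1,4p'
python3 -c "
from h import *
s=r.sense();print(s['ee_pos'],s['contact_force'],s['ft_torque'])"
```

```text
ee_pos: [0.5845, 0.1144, 0.2324]
contact_force: [0.0, -0.0, -2.9]
time: 9.62
ee_pos: [0.5842, 0.1144, 0.2247]
ee_rot: [[0.999, -0.052, -0.0], [-0.052, -0.999, -0.0], [-0.0, 0.0, -1.0]]
contact_force: [0.6, -0.5, -3.4]
[0.58417782 0.11438893 0.22472972] [ 0.64582814 -0.52071861 -3.38664445] [-0.04524931  0.01724156 -0.02007783]
```

The underside is at about 64 mm with no contact force, so the lugs are in the notches. Continuing down to the spring and then pressing.

```bash
echo '{"x": [0, 0, 0], "y": [0, 0, 0], "z": [0.003, 0, 0], "drx": [0, 0, 0], "dry": [0, 0, 0], "drz": [0, 0, 0]}' | python3 drive.py|sed -n '1,4p'
echo '{"x": [0, 0, 0, 0], "y": [0, 0, 0, 0], "z": [0.004, 0.004, 0, 0], "drx": [0, 0, 0, 0], "dry": [0, 0, 0, 0], "drz": [0, 0, 0, 0]}' | python3 drive.py|sed -n '1,4p'
echo '{"x": [0, 0, 0, 0], "y": [0, 0, 0, 0], "z": [0.002, 0.001, 0, 0], "drx": [0, 0, 0, 0], "dry": [0, 0, 0, 0], "drz": [0, 0, 0, 0]}' | python3 drive.py|sed -n '1,4p'
python3 -c "
from h import *
s=r.sense();print(s['ee_pos'],s['contact_force'],s['ft_torque'],s['joint_pos'])"
```

```text
time: 9.87
ee_pos: [0.5844, 0.1144, 0.222]
ee_rot: [[0.999, -0.052, 0.001], [-0.052, -0.999, 0.0], [0.001, -0.0, -1.0]]
contact_force: [0.3, -1.1, -1.2]
time: 10.2
ee_pos: [0.5846, 0.1144, 0.2147]
ee_rot: [[0.999, -0.052, 0.002], [-0.052, -0.999, 0.0], [0.002, -0.0, -1.0]]
contact_force: [-2.0, 0.5, 6.5]
time: 10.53
ee_pos: [0.5846, 0.1144, 0.2122]
ee_rot: [[0.999, -0.052, 0.002], [-0.052, -0.999, 0.0], [0.002, -0.0, -1.0]]
contact_force: [-1.7, 0.2, 7.5]
[0.58457351 0.11437474 0.21220419] [-1.70683537  0.24572958  7.48960176] [-0.01202701  1.08944835 -0.02555671] [ 4.55814373e-01  3.84461162e-01  5.59614405e-02  8.33368819e-04
 -1.24045224e+00  1.06276449e+00]
```

```bash
echo '{"x": [0, 0, 0], "y": [0, 0, 0], "z": [0.0015, 0, 0], "drx": [0, 0, 0], "dry": [0, 0, 0], "drz": [0, 0, 0]}' | python3 drive.py|sed -n '1,4p'
```

```text
time: 10.78
ee_pos: [0.5845, 0.1143, 0.212]
ee_rot: [[0.999, -0.052, 0.003], [-0.052, -0.999, 0.0], [0.003, -0.0, -1.0]]
contact_force: [-5.7, -0.5, 14.0]
```

The drum has bottomed: the force jumped while z stayed put. Twisting clockwise under pressure.

```bash
echo '{"x": [-0.0007, 0, 0, 0, 0], "y": [0, 0, 0, 0, 0], "z": [0, 0, 0, 0, 0], "drx": [0, 0, 0, 0, 0], "dry": [0, 0, 0, 0, 0], "drz": [0.06, 0.08, 0.1, 0.1, 0]}' | python3 drive.py|sed -n '1,6p'
python3 -c "
from h import *
s=r.sense();print(s['contact_force'],s['ft_torque'])"
```

```text
time: 11.2
ee_pos: [0.5849, 0.1143, 0.212]
ee_rot: [[0.922, -0.386, 0.005], [-0.386, -0.922, 0.0], [0.005, -0.002, -1.0]]
contact_force: [-0.4, -0.4, 11.5]
opening: 0.0107
grasp_force: 62.9
[-0.38276752 -0.38098529 11.53409577] [-0.20704658  0.63101051 -0.14963494]
```

```bash
echo '{"x": [0, 0, 0, 0, 0], "y": [0, 0, 0, 0, 0], "z": [0, 0, 0, 0, 0], "drx": [0, 0, 0, 0, 0], "dry": [0, 0, 0, 0, 0], "drz": [0.12, 0.12, 0.12, 0.12, 0]}' | python3 drive.py|sed -n '1,6p'
python3 -c "
from h import *
s=r.sense();print(s['contact_force'],s['ft_torque'])"
echo '{"x": [0, 0, 0, 0, 0], "y": [0, 0, 0, 0, 0], "z": [0, 0, 0, 0, 0], "drx": [0, 0, 0, 0, 0], "dry": [0, 0, 0, 0, 0], "drz": [0.12, 0.12, 0.12, 0.12, 0]}' | python3 drive.py|sed -n '1,6p'
python3 -c "
from h import *
s=r.sense();print(s['contact_force'],s['ft_torque'])"
```

```text
time: 11.62
ee_pos: [0.585, 0.1143, 0.212]
ee_rot: [[0.639, -0.77, 0.006], [-0.77, -0.639, 0.0], [0.004, -0.004, -1.0]]
contact_force: [-0.6, -0.8, 10.3]
opening: 0.0109
grasp_force: 62.8
[-0.62136723 -0.82417379 10.28296325] [-0.1975839   0.39356216 -0.10937385]
time: 12.03
ee_pos: [0.5851, 0.1142, 0.212]
ee_rot: [[0.211, -0.977, 0.006], [-0.977, -0.211, -0.0], [0.001, -0.006, -1.0]]
contact_force: [-0.7, -0.8, 9.7]
opening: 0.0112
grasp_force: 62.8
[-0.73311398 -0.80093141  9.67782133] [-0.30759274  0.31916996 -0.10426346]
```

```bash
echo '{"x": [0, 0, 0, 0], "y": [0, 0, 0, 0], "z": [0.0005, 0, 0, 0], "drx": [0, 0, 0, 0], "dry": [0, 0, 0, 0], "drz": [0.12, 0.1, 0.04, 0]}' | python3 drive.py|sed -n '1,4p'
python3 -c "
from h import *
s=r.sense();print(s['contact_force'],s['ft_torque'],np.arctan2(s['ee_rot'][1,0],s['ee_rot'][0,0]))"
echo '{"x": [0, 0, 0, 0], "y": [0, 0, 0, 0], "z": [0, 0, 0, 0], "drx": [0, 0, 0, 0], "dry": [0, 0, 0, 0], "drz": [0.04, 0.03, 0, 0]}' | python3 drive.py|sed -n '1,4p'
python3 -c "
from h import *
s=r.sense();print(s['contact_force'],s['ft_torque'],np.arctan2(s['ee_rot'][1,0],s['ee_rot'][0,0]))"
```

```text
time: 12.37
ee_pos: [0.5852, 0.1141, 0.212]
ee_rot: [[-0.043, -0.999, 0.006], [-0.999, 0.043, -0.0], [0.0, -0.006, -1.0]]
contact_force: [-0.3, -1.2, 12.8]
[-0.25348449 -1.19004832 12.8456675 ] [-0.56994497  0.4853489  -0.05513716] -1.613777057599527
time: 12.7
ee_pos: [0.5853, 0.114, 0.212]
ee_rot: [[-0.11, -0.994, 0.006], [-0.994, 0.11, -0.0], [-0.0, -0.006, -1.0]]
contact_force: [0.0, -2.1, 11.4]
[ 0.0299327  -2.08528899 11.3918602 ] [-0.67895078  0.43490732  0.04741442] -1.6814726054575748
```

```bash
echo '{"x": [0, 0, 0, 0], "y": [0, 0, 0, 0], "z": [0, 0, 0, 0], "drx": [0, 0, 0, 0], "dry": [0, 0, 0, 0], "drz": [0.03, 0.02, 0, 0]}' | python3 drive.py|sed -n '1p;5,6p'
python3 -c "
from h import *
s=r.sense();print(s['contact_force'],s['ft_torque'],np.arctan2(s['ee_rot'][1,0],s['ee_rot'][0,0]))
c=optics.camera('wrist');cv2.imwrite('pics/w6.png',c['image'][:,:,::-1])"
```

```text
time: 13.03
opening: 0.011
grasp_force: 67.8
[-0.59154836 -1.99808061 10.85221402] [-0.83647181  0.25997892  1.15327844] -1.7291273169983734
```

View pics/w6.png

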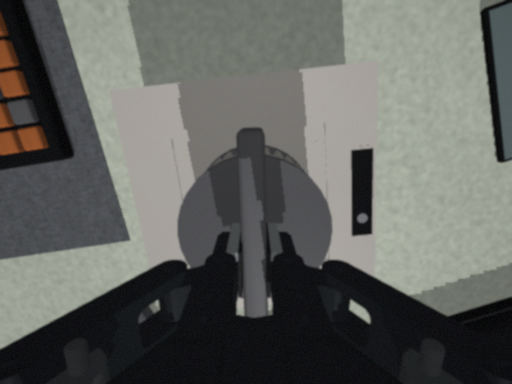

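The stop is reached: the moment jumped to 1.15 N m at -96° world yaw, and the fin lies along the base's y. Easing up to check the lock, then releasing.

```bash
echo '{"x": [0, 0, 0, 0], "y": [0, 0, 0, 0], "z": [-0.002, -0.002, 0, 0], "drx": [0, 0, 0, 0], "dry": [0, 0, 0, 0], "drz": [-0.02, 0, 0, 0]}' | python3 drive.py|sed -n '1,4p'
python3 -c "
from h import *
s=r.sense();print(s['contact_force'],s['ft_torque'],np.arctan2(s['ee_rot'][1,0],s['ee_rot'][0,0]))"
echo '{"x": [0, 0, 0, 0], "y": [0, 0, 0, 0], "z": [-0.001, -0.001, 0, 0], "drx": [0, 0, 0, 0], "dry": [0, 0, 0, 0], "drz": [0, 0, 0, 0]}' | python3 drive.py|sed -n '1,4p'
python3 -c "
from h import *
s=r.sense();print(s['contact_force'],s['ft_torque'],np.arctan2(s['ee_rot'][1,0],s['ee_rot'][0,0]))"
```

```text
time: 13.42
ee_pos: [0.5851, 0.1142, 0.2135]
ee_rot: [[-0.14, -0.99, 0.004], [-0.99, 0.14, -0.001], [0.0, -0.004, -1.0]]
contact_force: [5.1, -2.4, 1.0]
[ 5.07159231 -2.41220971  1.006106  ] [-0.96719656 -1.93914516  0.65298102] -1.7109289948374107
time: 13.75
ee_pos: [0.5849, 0.1141, 0.2141]
ee_rot: [[-0.14, -0.99, 0.002], [-0.99, 0.14, -0.001], [0.0, -0.002, -1.0]]
contact_force: [6.8, -3.4, -5.2]
[ 6.79487527 -3.3964818  -5.23077954] [-1.06656779 -2.90287564  0.69189498] -1.7114285648641046
```

The lip holds it: 2 mm of rise, then resistance to the pull. Opening and retreating.

```bash
echo '{"x": [0, 0, 0, 0, 0], "y": [0, 0, 0, 0, 0], "z": [0, 0, 0, 0, 0], "drx": [0, 0, 0, 0, 0], "dry": [0, 0, 0, 0, 0], "drz": [0, 0, 0, 0, 0]}' | python3 drive.py 0.085 |sed -n '1,6p'
echo '{"x": [0, 0, 0, 0, 0], "y": [0, 0, 0, 0, 0], "z": [-0.01, -0.03, -0.04, -0.04, 0], "drx": [0, 0, 0, 0, 0], "dry": [0, 0, 0, 0, 0], "drz": [0, 0, 0, 0, 0]}' | python3 drive.py|sed -n '1,2p;4p'
echo '{"x": [-0.03, 0, 0, 0], "y": [0, 0, 0, 0], "z": [0, 0, 0, 0], "drx": [0, 0, 0, 0], "dry": [0, 0, 0, 0], "drz": [0, 0, 0, 0]}' | python3 drive.py|sed -n '1,2p;4p'
python3 -c "
from h import *
c=optics.camera('wrist');cv2.imwrite('pics/w7.png',c['image'][:,:,::-1]);import pickle;c['s']=r.sense();pickle.dump(c,open('w7.pkl','wb'))"
```

```text
time: 14.17
ee_pos: [0.5833, 0.1145, 0.2147]
ee_rot: [[-0.141, -0.99, -0.0], [-0.99, 0.141, 0.0], [-0.0, 0.0, -1.0]]
contact_force: [0.1, -0.3, 0.6]
opening: 0.0707
grasp_force: 0.0
time: 14.58
ee_pos: [0.5856, 0.1141, 0.3453]
contact_force: [-0.8, -0.0, 2.2]
time: 14.92
ee_pos: [0.5876, 0.1441, 0.335]
contact_force: [0.3, 0.0, -0.8]
```

View pics/w7.png

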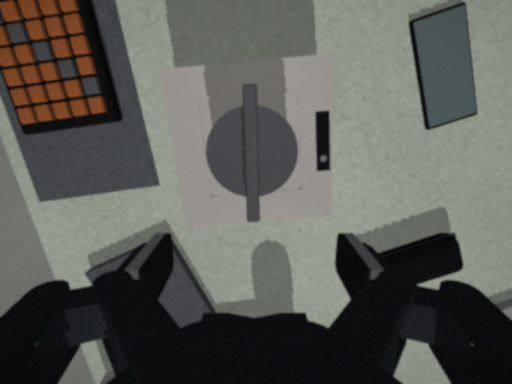

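```bash
python3 - <<'E'
from fin import *
import pickle
np.set_printoptions(precision=4,suppress=True)
c=pickle.load(open('w7.pkl','rb'))
A=corners(c,250,86,221,253,th=110); print(A)
for z in (.169,):
    m=[onz(c,(A[k],A[j]),z) for k,j in (('lt','top'),('rt','top'),('lb','bot'),('rb','bot'))]
    f=(m[0]+m[1]-m[2]-m[3])/2; print(np.mean(m,0),'len',np.linalg.norm(f),'yaw deg',np.degrees(np.arctan2(f[1],f[0])))
print(r.sense()['time'])
E
```

```text
Traceback (most recent call last):
  File "fin.py", line 8, in corners
    top=np.median([v0-10+cross(g[v0-10:v0+10,u+k],th) for k in (-2,-1,0,1,2)])
                   ~~~~~^~~~~~~~~~~~~~~~~~~~~~~~~~~~~
TypeError: unsupported operand type(s) for +: 'int' and 'NoneType'
```

```bash
python3 - <<'E'
from h import *
import pickle
c=pickle.load(open('w7.pkl','rb'))
for z in (.167,.169,.173):
    a,b=onz(c,(250,85),z),onz(c,(253,220.5),z); f=a-b; print(z,(a+b)/2,np.linalg.norm(f),np.degrees(np.arctan2(f[1],f[0])))
g=c['image'].mean(2).astype(int)
for q in (92,212): print(q,g[q,236:268])
L=[onz(c,p,.075) for p in ((164.5,72),(184,222))]; f=L[0]-L[1]; print('base left edge yaw',np.degrees(np.arctan2(f[1],f[0])))
E
```

```text
0.167 [0.58297126 0.112486   0.167     ] 0.11754250996679175 -96.87833825128445
0.169 [0.58291375 0.11218454 0.169     ] 0.11655091274008177 -96.87833825128445
0.173 [0.58279872 0.11158162 0.173     ] 0.11456771828666192 -96.87833825128443
92 [106 107 105 106 106 103  85  67  71  75  75  76  73  74  75  75  76  75
  74  69  72  89 103 106 105 108 107 106 106 107 106 106]
212 [149 148 148 148 148 147 147 148 148 142 116  81  71  71  72  71  74  73
  74  74  74  75  78 101 133 144 148 148 149 149 149 148]
base left edge yaw -94.97665114040504
```

The fin is at -96.9°, about 92–94° clockwise of its start, so it is at the stop. It sits low and centred on the socket, and the gripper is clear of it.

```bash
python3 -c "
from rig import r, optics, order
print(order.hand_in())"
```

```text
the job is handed in; nothing more can be done
None
```

The filter canister is seated in the socket, pressed down and twisted clockwise to its stop. It held against a light upward pull before I let go, and I handed the job in at about 15 s with the gripper clear and the bystanders untouched.

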